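Test a pinch-valve return spring against the reference mark

ROBOT

A 6-joint arm with a two-finger parallel gripper is mounted at the origin on a cart in front of the work surface, level with it; the furniture and walls round the work are solid. World frame = base frame: x ahead of the robot, y to its left, z up, the work surface at z = 0. Lengths are in m, angles in rad, forces in N, time in s.
With the tool pointing down it reaches from about 0.275 to 0.725 m from the base axis. Payload 15.9 kg.
Tool frame: the origin (TCP) lies at the very end of the fingers, on their centre line; the grasp point (between the pads) lies robot.pinch_z behind it (robot.pinch_z is the distance from the TCP to the grasp point, in m); z points along the fingers, y is the direction in which the jaws open and shut (so a half turn about z gives the same grasp; the last joint's range is limited). The gripper opens to 85 mm and grips with 20 to 120 N. Pads are 22 mm wide; open, the fingers measure 114 mm over their backs; the gripper's body (76 mm by 85 mm) begins 54 mm behind the grasp point. The pads swing forward as they close: fully open they stand 13 mm farther back than shut.
Start: joints at [1.169, 0.213, -0.034, 1.323, 0, 1.571], TCP at [0.196, 0.46, 0.231] pointing down, gripper open.
Joint ranges: [-2.98, 2.98], [-0.74, 1.72], [-1.14, 1.35], [-2.1, 2.04], [-1.57, 1.44], [-3.14, 3.14]. Speed limits (rad/s): [1.89, 1.89, 2.39, 2.57, 3.14, 3.14].

INTERFACE

Orientations are given as a unit quaternion [w, x, y, z].
In Python, from rig import robot gives the robot as it stands.
- The arm moves only by the shell command python3 -m handwheel 'ROWS' [FORCE]. ROWS is JSON, one flat list of numbers, 5 for each row, row after row: the shift along the tool's x, y, z in m, then the turn about the tool's z in degrees, then the closure, from 0 (fully open) to 1 (shut). A call has 1 to 12 rows; each row is the pose to reach, as a shift and turn from the pose commanded when the call began, along the tool's axes at that moment; what a row does not reach only later rows make up. A row lasts 1/10 s, in which the tool goes at most 50 mm and 8.59 degrees, less where a joint would pass 70% of its speed; a pose out of reach is approached as far as the arm can. A call with a gripper value outside its range is refused whole. The fingers move at their own pace and stop on an object; FORCE is the grip in N (left out, the last holds). Time passes only in rows, so rows that repeat a pose let the fingers close. It gives the time, the measured TCP pose, the force and the opening at its end, in the units of the state.
- robot.observe(): the state, without advancing time (a new reading comes with each control period).
- robot.read_camera(name): name is "scene" or "side" or "wrist"; returns a dict with "img" (384x512x3 uint8, blue, green, red), "range_z" (384x512 float32, m along the optical axis (not along the pixel's ray), 0 where there is no reading), "camera_matrix" (3x3 intrinsics, pixels), "R" (3x3) and "t" (3): a world point X has camera coordinates R X + t; the wrist camera has in their place "tool_from_camera" (4x4, takes a point from camera to tool coordinates, whose origin is the TCP and whose axes are the flange's). Camera axes: x right, y down, z forward; pixel columns grow to the right and rows downward; lengths in m; the calibration is good to about 2 mm. A picture is of the moment at which its call begins: read the wrist's pose just before it.
- robot.job_done(): hands the job in, once; it reports no verdict.
The state is a dict: "t": time; "q": joint angles; "qvel": joint speeds; "joint_efforts": joint torques, N m; "tool_pos": TCP position; "eef_rot": TCP orientation; "force": force on the tool from outside, world axes, zero at the start; "moment": the same for the moment, N m; "opening": finger opening in m.
Only numpy, scipy, OpenCV 4.12 (cv2) and the standard library are available. Lean on these libraries where they do the work, as an engineer would, in place of code of your own. Each camera call takes 0.05 s, during which the arm holds its last target. There are 200 camera calls.

TASK

Take the longer of the two spring cartridges, stand it upright in the middle of the engraved circles on the tester plate so that its wide flange hangs over the pointer's tongue, and press it straight down, slowly, until the pointer is level with the reference mark, but not past it. Then let the spring come back up and stand it upright in the square parts tray, leaving the pointer level with the mark. Leave the mark, the shorter cartridge, the beaker and the timer where they are.

Things in the scene. Friction and masses are not known exactly. Their poses are not given: they have to be found in the camera images.
- long_spring: The longer spring cartridge, 133 mm tall when free, about 0.4 kg: steel foot disc 42 mm in diameter and 10 mm thick, guide rod and coil of 37 mm outside diameter, and an aluminium cap with a wide flange and a black round knob on top. Origin: centre of the foot's underside; z up along the axis. It stands on the bench at the start.
- long_spring_cap (a joint): How far the long cartridge is compressed, in m: 0 free, grows as the cap is pushed towards the foot, 0.046 fully compressed. It takes 4 N to start and 300 N/m from there (16 N at 0.040). When the cap is lifted the foot comes with it.
- long_spring_flange (a point): Centre of the underside of the long cartridge's flange, 82 mm above the foot's underside when free (moves with the cap). The flange is 80 mm in diameter and 8 mm thick.
- long_spring_knob (a point): Grip point on the axis of the long cartridge's knob, 31 mm above the flange's underside (moves with the cap). The knob is 30 mm in diameter, to be gripped from above; its top is 51 mm above the flange's underside; between flange and knob, up to 12 mm above the flange's underside, is a collar 37 mm in diameter.
- short_spring: The shorter cartridge, 101 mm tall, of the same shape (same foot, flange and knob; flange underside 50 mm above the foot's underside). Not to be used. Origin: centre of the foot's underside; z up.
- tester: The spring tester, fixed to the bench: steel plate 130 (x) x 175 (y) x 12 mm with a bridge of two posts, 40 mm apart, on its -y half (which faces away from the robot, more or less), reaching 112 mm above the bench. Origin: on the bench, 12.5 mm to the +y side of the plate's middle; z up. The pointer runs on the post at y = -40 mm, the mark on the post at y = -80 mm.
- plate_centre (a point): Centre of the two engraved circles (45 and 80 mm in diameter) on the tester plate's upper face, at x 0, y +25, z 12 mm of the tester: the foot of the cartridge stands here (within 10 mm), clear of the tongue.
- pointer (a joint): How far the drag pointer has been pushed down its post, in m; at 0 the tongue's upper face is 90 mm above the bench. A steel collar of 22 mm diameter with a tongue towards the plate's centre and a nose towards the mark. It stays by friction (1.5 N) where it is left. It is level with the mark when this equals the mark's value.
- pointer_tongue (a point): On the tongue's upper face near its end, 31 mm from the vertical axis through plate_centre; the end is 29 mm from that axis; the tongue is 10 mm wide, 5 mm thick. The flange of a cartridge on plate_centre comes down on it; the foot passes its end with 8 mm to spare.
- pointer_tip (a point): Tip of the pointer's nose, 3 mm below the tongue's upper face, facing the mark's nose.
- mark (a joint): How far the reference mark is set down its post, in m, from the same zero as the pointer. It is an aluminium clip with a thumb screw and a nose facing the pointer's nose; it is clamped and must stay.
- mark_tip (a point): Tip of the mark's nose. The pointer is level with the mark when pointer_tip and mark_tip have the same height.
- tray: Shallow square aluminium parts tray, 120 x 120 x 18 mm outside, open above, walls and floor 4 mm thick, lying on the bench. Origin: centre of its underside; z up. The large white machine between it and the tester (front about 0.52 m ahead of the robot's base, 290 mm tall) is in the way of a straight carry: pass in front of it.
- beaker: Empty beaker, 64 mm in diameter, 76 mm tall, a bystander. Origin: centre of its underside.
- timer: Bench timer 66 x 66 x 18 mm, a bystander. Origin: centre of its underside.

How it is judged:
On the way, in this order (a step that is already met when the one before it is completed fails the run):
1. the long cartridge stands upright in the circle on the tester plate, not compressed (horizontal distance between long_spring and plate_centre below 0.01 m and z of long_spring in the frame of plate_centre between -0.003 and 0.003 m and angle between long_spring's own z axis and vertical below 0.08 rad and value of joint long_spring_cap below 0.012 m), for 0.1 s.
2. standing there, it is pressed until its flange has brought the pointer level with the mark (horizontal distance between long_spring and plate_centre below 0.012 m and z of long_spring in the frame of plate_centre below 0.003 m and z of pointer_tip in the frame of mark_tip between -0.004 and 0.004 m and z of long_spring_flange in the frame of pointer_tongue below 0.004 m), for 0.2 s.
At the end, for the whole second after the job is handed in: The pointer's tip is within 4 mm of the height of the mark's tip, and the long cartridge stands upright (within 0.08 rad), free (compressed less than 3 mm) and at rest on the floor of the parts tray (its axis within 45 mm of the tray's middle along both sides) (z of pointer_tip in the frame of mark_tip between -0.004 and 0.004 m and x of long_spring in the frame of tray between -0.045 and 0.045 m and y of long_spring in the frame of tray between -0.045 and 0.045 m and z of long_spring in the frame of tray below 0.01 m and angle between long_spring's own z axis and vertical below 0.08 rad and value of joint long_spring_cap below 0.003 m and linear speed of long_spring below 0.01 m/s); the robot touches nothing.
It fails at once if the pointer is pushed more than 4 mm past the mark (z of pointer_tip in the frame of mark_tip below -0.004 m).
It fails at once if the reference mark is shifted by more than 3 mm (distance of mark_tip from where it was at the start of the episode above 0.003 m).
It fails at once if the short cartridge is moved more than 20 mm or tipped (distance of short_spring from where it was at the start of the episode above 0.02 m or angle between short_spring's own z axis and vertical above 0.3 rad).
It fails at once if the beaker or the timer is moved more than 30 mm (distance of any of beaker, timer from where it was at the start of the episode above 0.03 m).
It also fails if it takes over 64 s, if anything falls off the work surface, if the arm or the gripper's body presses on something with over 40 N, if the wrist force passes 120 N, or if a joint passes its speed limit or range.

## Working session

There is one attempt and no reset: what is moved stays moved. The work goes in short steps, Python scripts to look and compute and a shell command to move; the robot and the scene stay as the last step left them, time stands still between calls to the robot, and variables do not carry over. Pictures are saved under pics/ and viewed, about 8 in all and at most 12, crops included, and the job is handed in when it is done.

```bash
ls; mkdir -p pics; python3 - <<'E'
from rig import robot
import cv2,numpy as np
print(robot.pinch_z); s=robot.observe(); print(s)
ims=[]
for n in("scene","side"):
    c=robot.read_camera(n); np.savez(f"{n}0.npz",**c); cv2.imwrite(f"pics/{n}0.png",c["img"]); print(n,c["camera_matrix"],c["R"],c["t"],(c["range_z"]>0).mean())
c=robot.read_camera("wrist");print(c["tool_from_camera"])
E
```

```text
pics
0.0187
{'t': 0.0, 'q': array([ 1.16902240e+00,  2.13350486e-01, -3.50474371e-02,  1.32349710e+00,
        1.61523113e-05,  1.57080147e+00]), 'qvel': array([-9.07621666e-04, -5.84753104e-04, -1.06951201e-04, -2.46010209e-05,
       -8.61297232e-04, -1.20521909e-04]), 'joint_efforts': array([-1.04031140e-03, -6.86166072e+01,  4.87116587e+01,  1.76836835e-02,
       -7.28434247e-05,  1.38206140e-06]), 'tool_pos': array([0.19539033, 0.45987855, 0.23082362]), 'eef_rot': array([-1.17528770e-04,  1.99541031e-01,  9.79889318e-01, -5.36690930e-04]), 'force': array([-0.30437759,  0.12084209,  0.30246196]), 'moment': array([0.00696382, 0.01926639, 0.0372429 ]), 'opening': 0.08538464574873997}
scene [[404.619836     0.         262.59965232]
 [  0.         404.619836   191.53802746]
 [  0.           0.           1.        ]] [[-0.82285907 -0.56816744  0.00941879]
 [-0.41823929  0.59433563 -0.68690688]
 [ 0.3846802  -0.56916686 -0.72668441]] [0.4097319  0.37111628 0.7013443 ] 0.8331654866536459
side [[352.32465701   0.         253.01877756]
 [  0.         352.32465701 189.55082293]
 [  0.           0.           1.        ]] [[-0.99459461 -0.10370151  0.00524913]
 [-0.06846772  0.61698587 -0.78399019]
 [ 0.07806233 -0.78011181 -0.62075102]] [0.54443128 0.17932326 0.80737094] 0.9957275390625
[[-1.15903337e-03 -9.65973088e-01 -2.58640002e-01  6.40907287e-02]
 [ 9.99999040e-01 -9.23058958e-04 -1.03380045e-03 -2.43576875e-05]
 [ 7.59883441e-04 -2.58640952e-01  9.65973230e-01 -1.43628863e-01]
 [ 0.00000000e+00  0.00000000e+00  0.00000000e+00  1.00000000e+00]]
```

View pics/scene0.png

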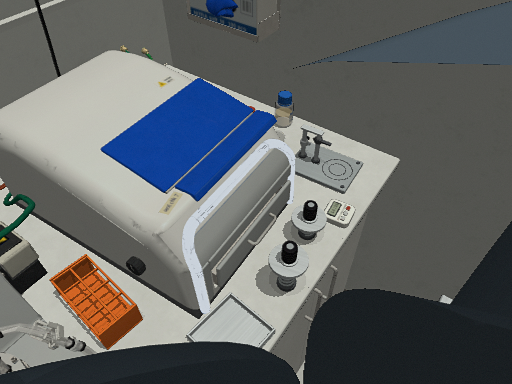

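View pics/side0.png

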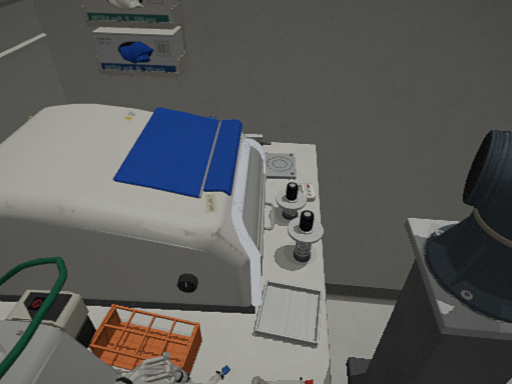

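The scene view shows the long cartridge (knob ~290,250), the short one (knob ~310,210), the timer (340,212), the tester with its circles at ~(337,169) and the tray at ~(232,328). The side view shows the same: long knob (307,218), circles (280,163), tray (290,312). Next I'll measure positions from depth.

```bash
cat > h.py <<'E'
import numpy as np,cv2
def cloud(c):
    K=c["camera_matrix"];z=c["range_z"];v,u=np.mgrid[:z.shape[0],:z.shape[1]]
    P=np.dstack([(u-K[0,2])/K[0,0]*z,(v-K[1,2])/K[1,1]*z,z])
    W=(P-c["t"])@c["R"]; W[z<=0]=np.nan; return W
def ray(c,u,v,h):
    K=c["camera_matrix"];d=c["R"].T@[(u-K[0,2])/K[0,0],(v-K[1,2])/K[1,1],1];o=-c["R"].T@c["t"]
    return o+d*(h-o[2])/d[2]
E
python3 - <<'E'
from h import *
for n,kn in(("scene",[(290,250),(310,208)]),("side",[(307,218),(292,190)])):
    c=np.load(n+"0.npz");W=cloud(c);hsv=cv2.cvtColor(c["img"],cv2.COLOR_BGR2HSV)
    for u,v in kn:
        m=np.zeros(W.shape[:2],bool);m[v-20:v+20,u-18:u+18]=1
        k=m&(c["img"].max(2)<60)
        nl,L,S,C=cv2.connectedComponentsWithStats(k.astype(np.uint8)); i=1+S[1:,4].argmax();k=L==i
        p=W[k]; zt=np.nanpercentile(p[:,2],98); top=p[p[:,2]>zt-.004]
        print(n,(u,v),S[i],"ztop",zt,"topmean",np.nanmedian(top,0),"ext",np.nanmin(p,0),np.nanmax(p,0))
    # tray floor/rim & plate
    M=(W[...,2]>.013)&(W[...,2]<.022)&(W[...,1]>.2)&(W[...,1]<.55)&(W[...,0]<.65)&(W[...,0]>.2)
    nl,L,S,C=cv2.connectedComponentsWithStats(M.astype(np.uint8),connectivity=8)
    for i in range(1,nl):
        if S[i,4]>40: 
            p=W[L==i];print("tray?",S[i],np.nanmin(p,0),np.nanmax(p,0),cv2.minAreaRect(p[:,:2].astype(np.float32)*1000))
    M=(W[...,2]>.008)&(W[...,2]<.016)&(W[...,1]<-.1)&(W[...,0]>.2)&(W[...,0]<.7)
    nl,L,S,C=cv2.connectedComponentsWithStats(M.astype(np.uint8),connectivity=8)
    for i in range(1,nl):
        if S[i,4]>40:
            p=W[L==i];print("plate?",S[i],np.nanmin(p,0),np.nanmax(p,0),cv2.minAreaRect(p[:,:2].astype(np.float32)*1000))
    print([ray(c,*q,.012).round(4) for q in([(337,169)] if n=="scene" else [(281,163)])])
    cr=c["img"][100:215,265:385] if n=="scene" else c["img"][120:260,240:340]
    cv2.imwrite(f"pics/{n}crop.png",cv2.resize(cr,None,fx=5,fy=5,interpolation=cv2.INTER_CUBIC))
E
```

```text
scene (290, 250) [281 241  17  23 273] ztop 0.13668180886472334 topmean [0.43072363 0.01222232 0.13480735] ext [ 0.41664155 -0.00478294  0.09766957] [0.44479237 0.02456889 0.13812502]
scene (310, 208) [303 201  15  20 210] ztop 0.10452060919036658 topmean [ 0.46228657 -0.12693271  0.10280967] ext [ 0.44824422 -0.14334403  0.06606586] [ 0.47534907 -0.11574497  0.10580288]
tray? [104 316  38  31 112] [0.62007373 0.24114155 0.01309722] [0.63249947 0.32096178 0.02195689] ((625.209716796875, 281.1949768066406), (80.76178741455078, 3.9610204696655273), 82.42008209228516)
tray? [187 328  10  14  55] [0.49893574 0.20069835 0.01333953] [0.52294508 0.22147637 0.02125132] ((513.9093017578125, 215.066650390625), (15.274930000305176, 26.345455169677734), 49.43490982055664)
plate? [308 111 163  67 393] [ 0.20104191 -0.54450768  0.00803804] [ 0.69759713 -0.53249815  0.01594816] ((449.3228759765625, -540.0988159179688), (496.5556945800781, 11.891504287719727), 0.4624159038066864)
plate? [ 295  142   68   51 1678] [ 0.44899554 -0.42149822  0.00800107] [ 0.6226321  -0.28304824  0.01599665] ((537.48089
[... 1273 characters left out ...]
6, 0.9644685387611389), 83.01435852050781)
plate? [242 131 126  10 244] [ 0.20108226 -0.54769533  0.00806766] [ 0.64426687 -0.53432102  0.01596767] ((422.669677734375, -540.7088623046875), (443.1390686035156, 11.89167308807373), 0.36510980129241943)
plate? [266 153  31  24 668] [ 0.44740645 -0.42328775  0.00801281] [ 0.54720188 -0.28909259  0.01386736] ((496.43145751953125, -355.7534484863281), (92.98371124267578, 130.97056579589844), 4.289279937744141)
plate? [298 184  18  15 160] [ 0.39348979 -0.2553552   0.00871446] [ 0.44145239 -0.19042613  0.0159901 ] ((416.216552734375, -222.3303985595703), (44.280242919921875, 64.02993774414062), 5.787493705749512)
[array([ 0.4955, -0.3568,  0.012 ])]
```

View pics/scenecrop.png

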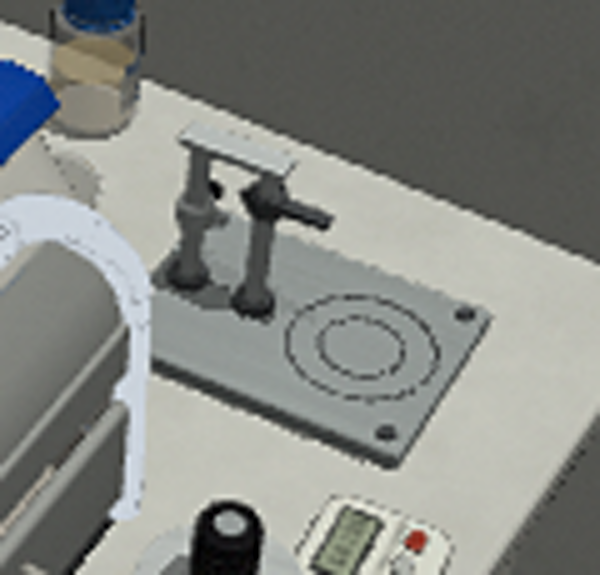

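The scene crop shows the bridge with the dark pointer on the near post (tongue end ~(330,218) in crop), the lighter mark clip on the far post (~(200,210)), and the circles centred at ~(361,348) in crop, full-image (337,169.6). Next: the tray, the machine's footprint, and a transfer helper.

```bash
cat >> h.py <<'E'
from scipy.spatial.transform import Rotation as Ro
def rot(s): return Ro.from_quat(np.roll(s["eef_rot"],-1)).as_matrix()
def shift(s,target,yaw):
    R=rot(s); d=R.T@(np.array(target)-s["tool_pos"]); y=np.degrees(np.arctan2(R[1,0],R[0,0]))
    print("tcp",s["tool_pos"].round(4),"yaw",y.round(2),"shift",d.round(4),"turn",((y-yaw+180)%360-180).round(2),"tilt",np.degrees(np.arccos(-R[2,2])).round(2),"t",s["t"],"F",s["force"].round(1),"op",s["opening"].round(4))
E
python3 - <<'E'
from h import *
from rig import robot
c=np.load("side0.npz");W=cloud(c)
m=(W[...,2]>.001)&(W[...,2]<.03)&(W[...,1]>.15)&(W[...,1]<.42)&(W[...,0]>.3)&(W[...,0]<.56)
n,L,S,C=cv2.connectedComponentsWithStats(m.astype(np.uint8))
i=1+S[1:,4].argmax();p=W[L==i];print("tray",S[i],cv2.minAreaRect(p[p[:,2]>.004][:,:2].astype(np.float32)*1000))
for n in("scene","side"):
    W=cloud(np.load(n+"0.npz"))
    tall=W[(W[...,2]>.12)&(W[...,0]>.3)&(W[...,0]<.75)&(W[...,1]>-.4)&(W[...,1]<.25)]
    for y in np.arange(-.4,.25,.05):
        q=tall[abs(tall[:,1]-y)<.025]; 
        if len(q): print(n,y.round(2),len(q),"minx",q[:,0].min().round(3),np.percentile(q[:,0],5).round(3),"maxz",q[:,2].max().round(3))
shift(robot.observe(),[.44,-.36,.26],90)
E
```

```text
tray [ 238  299   84   49 2314] ((478.8001403808594, 184.40463256835938), (82.69620513916016, 163.6629638671875), 84.73179626464844)
scene -0.2 239 minx 0.536 0.538 maxz 0.269
scene -0.15 2048 minx 0.537 0.541 maxz 0.271
scene -0.1 2253 minx 0.536 0.539 maxz 0.272
scene -0.05 2528 minx 0.533 0.536 maxz 0.272
scene -0.0 3069 minx 0.417 0.434 maxz 0.273
scene 0.05 3234 minx 0.527 0.531 maxz 0.274
scene 0.1 3890 minx 0.525 0.529 maxz 0.274
scene 0.15 4519 minx 0.519 0.525 maxz 0.263
scene 0.2 3754 minx 0.542 0.559 maxz 0.256
side -0.2 114 minx 0.535 0.536 maxz 0.264
side -0.15 1058 minx 0.535 0.543 maxz 0.267
side -0.1 1176 minx 0.535 0.545 maxz 0.268
side -0.05 1404 minx 0.532 0.543 maxz 0.268
side -0.0 1817 minx 0.415 0.433 maxz 0.27
side 0.05 1997 minx 0.526 0.539 maxz 0.27
side 0.1 2823 minx 0.524 0.538 maxz 0.27
side 0.15 3817 minx 0.518 0.53 maxz 0.26
side 0.2 5970 minx 0.542 0.564 maxz 0.253Traceback (most recent call last):
  File "<stdin>", line 13, in <module>
  File "h.py", line 13, in shift
    print("tcp",s["tool_pos"].round(4),"yaw",y.round(2),"shift",d.round(4),"turn",((y-yaw+180)%360-180).round(2),"tilt",np.degrees(np.arccos(-R[2,2])).round(2),"t",s["t"],"F",s["force"].round(1),"op",s["opening"].round(4))
                                                                                                                                                                                                        ^^^^^^^^^^^^^^^^^^
AttributeError: 'float' object has no attribute 'round'
```

```bash
sed -i 's/s\["opening"\].round(4)/round(s["opening"],4)/' h.py
python3 -m handwheel '[-0.546,-0.659,-0.03,67,0, -0.546,-0.659,-0.03,67,0, -0.546,-0.659,-0.03,67,0, -0.546,-0.659,-0.03,67,0, -0.546,-0.659,-0.03,67,0, -0.546,-0.659,-0.03,67,0, -0.546,-0.659,-0.03,67,0, -0.546,-0.659,-0.03,67,0, -0.546,-0.659,-0.03,67,0, -0.546,-0.659,-0.03,67,0, -0.546,-0.659,-0.03,67,0, -0.546,-0.659,-0.03,67,0]'
python3 - <<'E'
from h import *
from rig import robot
shift(robot.observe(),[.44,-.36,.26],90)
E
```

```text
t: 1.35
tool_pos: [0.3593, -0.0856, 0.2514]
eef_rot: [0.0, 0.707, 0.707, 0.0]
force: [2.0, 1.2, -0.2]
opening: 0.0856
tcp [ 0.3593 -0.0856  0.2514] yaw 89.98 shift [-0.2744  0.0808 -0.0086] turn -0.02 tilt 0.03 t 1.35 F [ 2.   1.2 -0.2] op 0.0856
```

```bash

python3 -m handwheel '[-0.27,0.08,-0.01,0,0, -0.27,0.08,-0.01,0,0, -0.27,0.08,-0.01,0,0, -0.27,0.08,-0.01,0,0, -0.27,0.08,-0.01,0,0, -0.27,0.08,-0.01,0,0, -0.27,0.08,-0.01,0,0, -0.27,0.08,-0.01,0,0, -0.27,0.08,-0.01,0,0, -0.27,0.08,-0.01,0,0]'
cat >> h.py <<'E'
def wrist(robot,name):
    s=robot.observe(); c=dict(robot.read_camera("wrist"))
    R=rot(s);T=c["tool_from_camera"];Rw=R@T[:3,:3];o=R@T[:3,3]+s["tool_pos"]
    c["R"]=Rw.T;c["t"]=-Rw.T@o
    np.savez(name+".npz",**c);cv2.imwrite(f"pics/{name}.png",c["img"]);return c
E
python3 - <<'E'
from h import *
from rig import robot
shift(robot.observe(),[.44,-.36,.26],90)
c=wrist(robot,"w1");print(c["camera_matrix"])
c=robot.read_camera("side");np.savez("side1.npz",**c)
E
```

```text
t: 2.35
tool_pos: [0.4392, -0.3527, 0.2616]
eef_rot: [0.0, 0.707, 0.707, 0.0]
force: [-0.6, 0.7, 0.1]
opening: 0.0856
tcp [ 0.4392 -0.3527  0.2616] yaw 90.04 shift [-0.0073  0.0008  0.0016] turn 0.04 tilt 0.02 t 2.35 F [-0.6  0.7  0.1] op 0.0856
[[318.98827033   0.         257.73906779]
 [  0.         318.98827033 188.04405058]
 [  0.           0.           1.        ]]
```

View pics/w1.png

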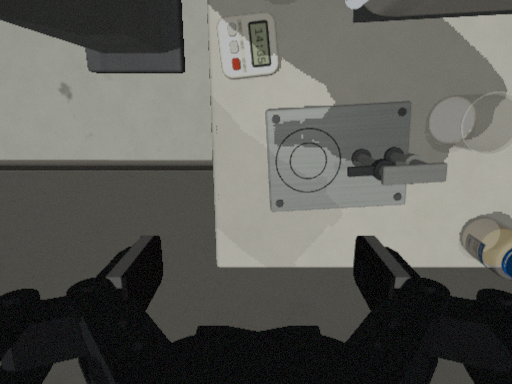

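The wrist picture shows the plate from above, with image right = +x and up = +y. The circles are centred at ~(309,160), the tongue end is at ~(348,171), and the bridge hides the noses. The beaker is at ~(470,120), past the tester. I'll fit the circles and look more obliquely at the noses.

```bash

python3 -m handwheel '[0.05,0.146,0.04,0,0, 0.05,0.146,0.04,0,0, 0.05,0.146,0.04,0,0, 0.05,0.146,0.04,0,0, 0.05,0.146,0.04,0,0, 0.05,0.146,0.04,0,0, 0.05,0.146,0.04,0,0, 0.05,0.146,0.04,0,0]'
python3 - <<'E'
from h import *
from rig import robot
shift(robot.observe(),[.44,-.36,.26],90)
c=np.load("w1.npz");W=cloud(c);g=cv2.cvtColor(c["img"],cv2.COLOR_BGR2GRAY)
bh=cv2.morphologyEx(g,cv2.MORPH_BLACKHAT,np.ones((9,9)))
m=(bh>20).astype(np.uint8);m[:, :270]=0;m[:,345:]=0;m[:115]=0;m[205:]=0
n,L,S,C=cv2.connectedComponentsWithStats(m,connectivity=8)
for i in range(1,n):
    if S[i,4]>60:
        v,u=np.nonzero(L==i);P=np.array([ray(c,a,b,.012)[:2] for a,b in zip(u,v)])*1000
        print(S[i],cv2.fitEllipse(P.astype(np.float32)))
M=(abs(W[...,2]-.012)<.006)&(W[...,0]>.4)&(W[...,1]<-.26);M[235:]=0
n,L,S,C=cv2.connectedComponentsWithStats(M.astype(np.uint8));i=1+S[1:,4].argmax();p=W[L==i]
print("plate",S[i],np.median(p,0),cv2.minAreaRect(p[:,:2].astype(np.float32)*1000))
t=W[166:176,345:375];print("tongue z row",W[171,345:400:3,2].round(4),W[171,348])
c=wrist(robot,"w2");cv2.imwrite("pics/w2c.png",cv2.resize(c["img"][100:384,150:450],None,fx=2,fy=2,interpolation=cv2.INTER_CUBIC))
E
```

```text
t: 3.25
tool_pos: [0.5844, -0.3044, 0.2223]
eef_rot: [0.001, 0.708, 0.707, 0.0]
force: [0.0, -0.4, 0.4]
opening: 0.0858
tcp [ 0.5844 -0.3044  0.2223] yaw 89.91 shift [-0.0558 -0.1443 -0.0378] turn -0.09 tilt 0.07 t 3.25 F [ 0.  -0.4  0.4] op 0.0858
[272 115   8   9  64] ((461.7861328125, -307.0688781738281), (8.278697967529297, 9.354435920715332), 5.280237674713135)
[275 128  66  65 390] ((502.65234375, -358.11083984375), (80.08301544189453, 80.20282745361328), 86.81803894042969)
[289 139  38  41 266] ((502.4969482421875, -357.94427490234375), (44.63136672973633, 46.12831497192383), 35.41380310058594)
plate [  265   102   146   110 12812] [ 0.52974877 -0.34466768  0.01321884] ((539.5028076171875, -356.3114013671875), (174.5390167236328, 130.2360076904297), 3.319169521331787)
tongue z row [0.0139 0.0901 0.0889 0.0884 0.0892 0.0892 0.0893 0.0878 0.0881 0.0886
 0.0911 0.0911 0.1093 0.113  0.1129 0.1132 0.1142 0.1129 0.1132] [ 0.53119881 -0.35472597  0.09013118]
```

View pics/w2c.png

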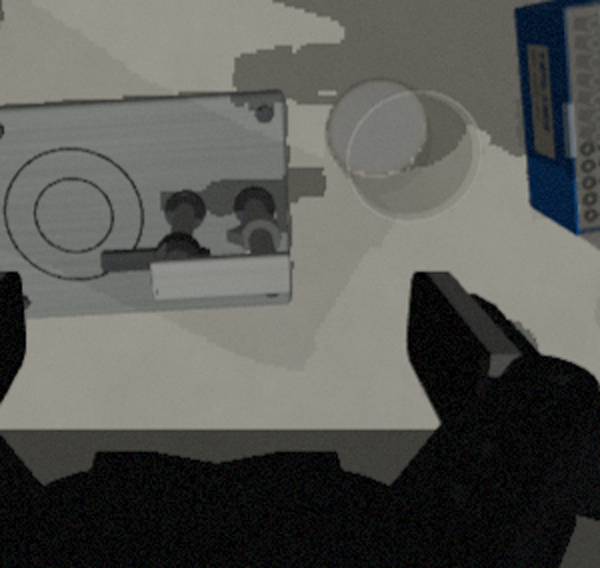

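The crop shows the mark's light clip at ~(260,235), its nose tip at ~(229,236) (full image ~(264.5,218)). The pointer's dark tongue runs (103–160,258). Circle fit: (0.5026,-0.3580), diameters 80 and 45, agreeing with the plate rectangle. Now the mark height from depth and from two views.

```bash

python3 - <<'E'
from h import *
c=np.load("w2.npz");W=cloud(c);g=cv2.cvtColor(c["img"],cv2.COLOR_BGR2GRAY)
print("z wrist cols256-292 rows205-230");
for r in range(206,230,2): print(r,(W[r,258:292:2,2]*1000).round(0).astype(int))
for r in range(206,230,2): print(r,g[r,258:292:2])
print(W[218,264:284:3].round(4))
a=np.radians(3.3)
for x in(65,79,85,91,105): print("axis",x,(np.array([502.6,-358.0])+x*np.array([np.cos(a),np.sin(a)])).round(1))
s=np.load("scene0.npz");W=cloud(s);g=cv2.cvtColor(s["img"],cv2.COLOR_BGR2GRAY)
print("scene")
for r in range(134,150): print(r,(np.nan_to_num(W[r,298:334:2,2])*1000).round(0).astype(int),g[r,298:322:2])
cv2.imwrite("pics/sc2.png",cv2.resize(s["img"][120:170,285:345],None,fx=12,fy=12,interpolation=cv2.INTER_CUBIC))
E
```

```text
z wrist cols256-292 rows205-230
206 [14 14 13 13 14 20 21 28 38 43 57 56 38 18 18 11 13]
208 [14 13 14 13 13 18 19 33 59 62 64 63 61 61 18 14 14]
210 [11 15 14 13 14 13 20 61 65 66 68 68 69 67 62 14 13]
212 [                  14                   14                   12
                   14                   13                   14
                   61                   66 -9223372036854775808
                   68                   69                   69
                   69                   69                   68
                   62                   13]
214 [13 14 14 13 60 58 65 69 70 68 69 71 68 68 67 68 13]
216 [13 14 12 63 64 65 68 69 68 71 74 75 73 70 69 69 13]
218 [13 14 12 64 65 67 70 68 68 75 79 80 78 77 68 69 13]
220 [13 12 15 63 65 67 68 68 72 80 84 86 86 84 69 70 14]
222 [13 14 13 12 14 67 69 68 75 83 89 91 90 89 86 69 14]
224 [14 14 13 13 13 13 13 69 67 88 94 95 95 95 92 69 13]
226 [ 14  13  14  13  15  13  14  13  68  93  96  99 100 100 109 110 110]
228 [109 109 110 110 110 111 111 112 113 113 112 113 112 111 113 113 113]
206 [68 67 71 70 90 62 62 57 52 56 55 5
[... 2340 characters left out ...]
 63 13 12 13 77 81  2  4  3 88 88 90  1] [189 136  71  77  71  83 101 149 162  61  52 147]
145 [ 3  3 59 59 56 13 15 14 13 72 74  2  2 -1  4 85 87  0] [189 166  71  76  67 116 148 149 154  70  73 195]
146 [ 1  3 51 52 14 13 15 16 16 69 71 14  3  3  1  2  0  3] [188 197  73  73 151 152 150 150 155  71  72 158]
147 [ 3  3 48 48 16 16 13 12 16 67 66 13 14  2  3  4  2  2] [190 199  73  69 148 150 149 148 154  70  71 146]
148 [ 2  5 46 46 16 14 13 15 16 63 62 15 12 13  3  0  4  1] [191 150  69  69 150 148 148 150 156  69  69 149]
149 [ 2 13 43 40 18 18 14 14 15 59 62 16 18 14 14 14  3  4] [194 159  71  70 151 150 150 148 134  72  66 150]<stdin>:4: RuntimeWarning: invalid value encountered in cast
```

View pics/sc2.png

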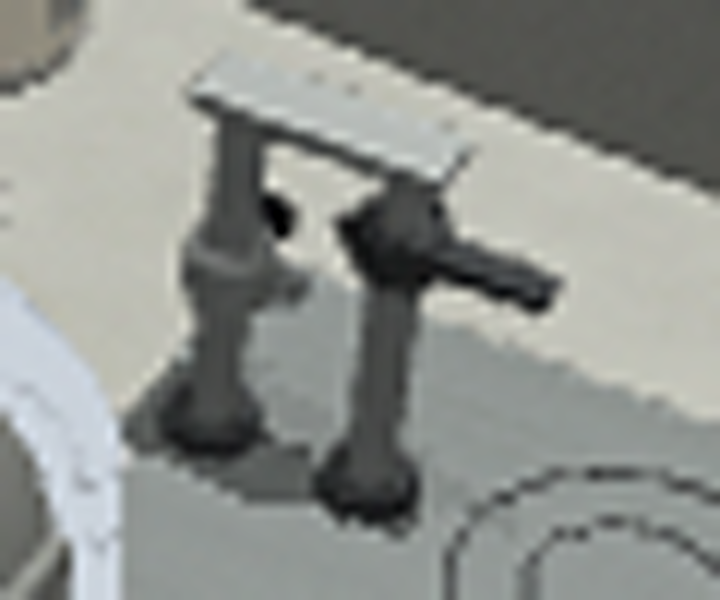

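The zoom shows the pointer's nose tip at crop ~(340,228) and the mark's nose tip at ~(306,285). I'll intersect those rays with the bridge's vertical plane; the pointer tip must come out at 87 mm, which is the calibration check.

```bash

python3 - <<'E'
from h import *
a=np.radians(3.3);ax=np.array([np.cos(a),np.sin(a),0]);nrm=np.array([-ax[1],ax[0],0]);pc=np.array([.5026,-.358,.012])
def plane(c,u,v):
    K=c["camera_matrix"];d=c["R"].T@[(u-K[0,2])/K[0,0],(v-K[1,2])/K[1,1],1];o=-c["R"].T@c["t"]
    X=o+d*(nrm@(pc-o))/(nrm@d);return ((X-pc)@ax*1000).round(1),(X[2]*1000).round(1)
s=np.load("scene0.npz");w=np.load("w2.npz")
f=lambda x,y:(285+(x+.5)/12-.5,120+(y+.5)/12-.5)
print("pointer tip scene",plane(s,*f(340,228)),"tongue end top",plane(s,*f(560,280)),"post bases",plane(s,*f(368,500)),plane(s,*f(212,430)))
print("mark tip scene",plane(s,*f(306,285)),"bridge ends",plane(s,*f(193,92)),plane(s,*f(465,150)))
for r in(215.5,217.5,219.5): print("mark tip wrist",r,plane(w,264,r))
# bridge top for wrist height check; tongue end
W=cloud(w);print("tongue z",np.nanmedian(W[228:231,203:222,2]),"bridge",np.nanmedian(W[235:242,235:285,2]))
b=W[214:224,264:272]; print("nose pts along axis, lateral, z");q=b.reshape(-1,3)-pc
q=q[q[:,2]>.03];print(np.c_[q@ax,q@nrm,q[:,2]+.012][::5].round(4)*1000)
E
```

```text
pointer tip scene (np.float64(79.5), np.float64(83.4)) tongue end top (np.float64(27.8), np.float64(91.4)) post bases (np.float64(64.2), np.float64(10.2)) (np.float64(104.7), np.float64(12.6))
mark tip scene (np.float64(85.8), np.float64(64.4)) bridge ends (np.float64(117.8), np.float64(104.9)) (np.float64(53.5), np.float64(115.8))
mark tip wrist 215.5 (np.float64(89.4), np.float64(54.3))
mark tip wrist 217.5 (np.float64(89.3), np.float64(60.2))
mark tip wrist 219.5 (np.float64(89.2), np.float64(65.9))
tongue z 0.08858685136377956 bridge 0.11324246428502582
nose pts along axis, lateral, z
[[91.6  3.4 59.6]
 [96.5  5.7 66.8]
 [93.5  3.2 62.3]
 [90.4  3.5 65.5]
 [95.4  3.9 67.6]
 [92.4  2.4 65.8]
 [89.3  0.7 63.6]
 [94.2  2.3 68.7]
 [91.2 -0.1 64.6]
 [96.2  1.  68.4]
 [93.2 -0.2 67.5]
 [90.1 -2.5 63.7]
 [95.1 -0.6 69.6]
 [95.  -1.9 68.9]]
```

```bash

python3 -m handwheel '[0,-0.155,-0.02,0,0, 0,-0.155,-0.02,0,0, 0,-0.155,-0.02,0,0, 0,-0.155,-0.02,0,0, 0.317,-0.155,-0.02,0,0, 0.317,-0.155,-0.02,0,0, 0.317,-0.155,-0.02,0,0, 0.317,-0.155,-0.02,0,0, 0.317,-0.155,-0.02,0,0, 0.317,-0.155,-0.02,0,0, 0.317,-0.155,-0.02,0,0, 0.317,-0.155,-0.02,0,0]'
python3 -m handwheel '[0,0,0,0,0,0,0,0,0,0,0,0,0,0,0]'
python3 - <<'E'
from h import *
from rig import robot
c=wrist(robot,"w3");W=cloud(c)
for lo,hi in((.126,.140),(.083,.096)):
    m=((W[...,2]>lo)&(W[...,2]<hi)).astype(np.uint8);m[235:]=0
    n,L,S,C=cv2.connectedComponentsWithStats(m)
    for i in range(1,n):
        if S[i,4]>60:
            p=W[L==i];print(S[i],np.median(p,0).round(4),np.array(cv2.minEnclosingCircle(p[:,:2].astype(np.float32)*1000)[0]).round(1),cv2.minEnclosingCircle(p[:,:2].astype(np.float32)*1000)[1])
            v,u=np.nonzero(L==i)
g=c["img"].max(2)
m=(g<60).astype(np.uint8);m[235:]=0
shift(robot.observe(),[.431,.0125,.13],90)
E
```

```text
t: 4.5
tool_pos: [0.4303, 0.0154, 0.2416]
eef_rot: [0.0, 0.706, 0.708, 0.0]
force: [-0.3, -0.3, -0.2]
opening: 0.0854
t: 4.8
tool_pos: [0.4304, 0.0124, 0.2413]
eef_rot: [0.0, 0.708, 0.706, -0.0]
force: [-0.5, -0.4, -0.3]
opening: 0.0854
[ 375    0   21  235 1636] [0.5286 0.0699 0.1332] [529.2  57.2] 91.47230529785156
[ 241  172   36   36 1002] [0.4324 0.0083 0.1341] [432.4   7. ] 15.129247665405273
[359   0  23  50 325] [0.525  0.1403 0.0898] [528.5 141.2] 21.782360076904297
[ 332   56   32  179 1344] [0.5189 0.0061 0.093 ] [524.4  31.6] 83.77397918701172
[ 217  137   84   82 4137] [0.4317 0.0141 0.0912] [432.    6.9] 39.8690185546875
tcp [0.4304 0.0125 0.2413] yaw 89.89 shift [0.     0.0006 0.1113] turn -0.11 tilt 0.0 t 4.85 F [-0.1  0.5  0.4] op 0.0851
```

View pics/w3.png

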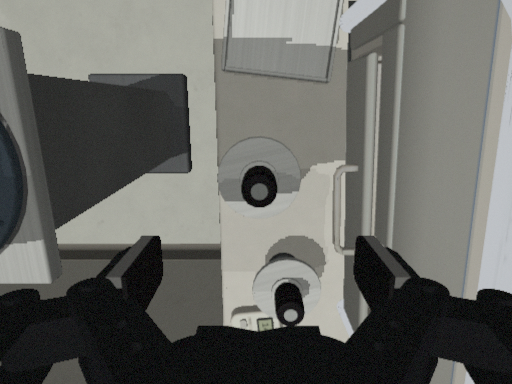

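The wrist view shows the long cartridge's knob at (259,187), coaxial with its flange at (259,178). It measures (0.4323,0.007), with radii 15 and 40 mm as specified; the short one is at (290,300). Descend and grasp.

```bash

python3 -m handwheel '[-0.0055,0.002,0,0,0, -0.0055,0.002,0.04,0,0, -0.0055,0.002,0.08,0,0, -0.0055,0.002,0.12,0,0, -0.0055,0.002,0.142,0,0, -0.0055,0.002,0.142,0,0, -0.0055,0.002,0.142,0,1, -0.0055,0.002,0.142,0,1, -0.0055,0.002,0.142,0,1, -0.0055,0.002,0.142,0,1, -0.0055,0.002,0.142,0,1, -0.0055,0.002,0.142,0,1]' 60
python3 -m handwheel '[0,0,0,0,1,0,0,0,0,1,0,0,0,0,1,0,0,0,0,1]'
```

```text
t: 6.05
tool_pos: [0.4327, 0.0079, 0.0996]
eef_rot: [0.0, 0.707, 0.707, 0.0]
force: [-0.8, -0.5, 3.0]
opening: 0.0285
t: 6.45
tool_pos: [0.4325, 0.0079, 0.0993]
eef_rot: [0.0, 0.707, 0.707, 0.0]
force: [0.8, -1.3, 2.9]
opening: 0.0288
```

```bash

python3 -m handwheel '[0,0,-0.03,0,1, 0,0,-0.07,0,1, 0,0,-0.11,0,1, 0,0,-0.145,0,1, 0,0,-0.145,0,1, -0.04,0,-0.145,0,1, -0.08,0,-0.145,0,1, -0.12,0,-0.145,0,1, -0.16,0,-0.145,0,1, -0.20,0,-0.145,0,1, -0.24,0,-0.145,0,1, -0.28,0,-0.145,0,1]'
python3 -m handwheel '[-0.04,0,0,0,1, -0.07,0,0,0,1, -0.085,0,0,0,1, -0.085,0.02,0,0,1, -0.085,0.045,0,0,1, -0.085,0.06,0,0,1, -0.085,0.07,0,0,1, -0.085,0.07,0,0,1, -0.085,0.07,0,0,1, -0.085,0.07,0,0,1]'
python3 - <<'E'
from h import *
from rig import robot
shift(robot.observe(),[.5026,-.357,.1113],90)
c=wrist(robot,"w4");c=robot.read_camera("scene");cv2.imwrite("pics/s4.png",c["img"])
im=np.hstack([cv2.resize(cv2.imread("pics/w4.png"),(400,300)),c["img"][70:230,220:433].repeat(2,0).repeat(2,1)[:300,:400]])
cv2.imwrite("pics/c4.png",im)
E
```

```text
t: 7.65
tool_pos: [0.4314, -0.2735, 0.2428]
eef_rot: [-0.001, 0.707, 0.707, -0.0]
force: [1.3, 0.4, -4.8]
opening: 0.0286
t: 8.65
tool_pos: [0.5016, -0.3571, 0.2443]
eef_rot: [-0.0, 0.707, 0.707, -0.0]
force: [0.4, -0.2, -4.0]
opening: 0.0283
tcp [ 0.5016 -0.3571  0.2443] yaw 89.97 shift [1.00e-04 1.00e-03 1.33e-01] turn -0.03 tilt 0.02 t 8.65 F [ 0.4 -0.2 -4. ] op 0.0283
```

View pics/c4.png

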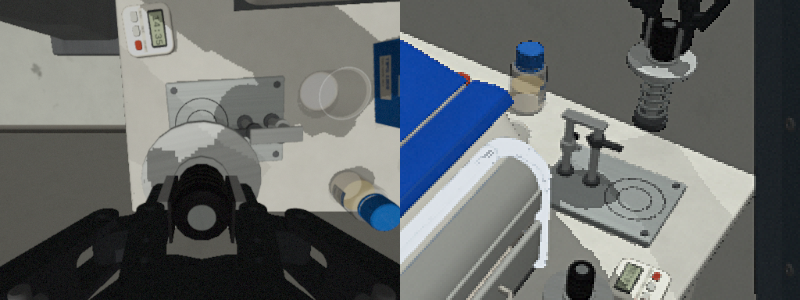

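The picture shows the cartridge held upright above the tester, nothing else disturbed (wrist at left: knob (200,215) centred in the flange; scene at right: foot at (650,122) of the picture, pointer still high). Descend to just above the plate.

```bash

python3 -m handwheel '[0,0.001,0.03,0,1, 0,0.001,0.06,0,1, 0,0.001,0.09,0,1, 0,0.001,0.11,0,1, 0,0.001,0.12,0,1, 0,0.001,0.126,0,1, 0,0.001,0.13,0,1, 0,0.001,0.132,0,1, 0,0.001,0.133,0,1, 0,0.001,0.1335,0,1, 0,0.001,0.1335,0,1, 0,0.001,0.1335,0,1]'
python3 -m handwheel '[0,0,0,0,1,0,0,0,0,1,0,0,0.0005,0,1,0,0,0.0005,0,1]'
python3 - <<'E'
from h import *
from rig import robot
shift(robot.observe(),[.5026,-.357,.1113],90)
w=wrist(robot,"w5");W=cloud(w)
m=((W[...,2]>.097)&(W[...,2]<.107)&(abs(W[...,0]-.5)<.06)&(abs(W[...,1]+.357)<.06)).astype(np.uint8);p=W[m>0];print("flange",cv2.minEnclosingCircle(p[:,:2].astype(np.float32)*1000),np.median(p[:,2]))
c=robot.read_camera("scene");np.savez("s5.npz",**c);W=cloud(c)
m=(abs(W[...,0]-.5)<.05)&(abs(W[...,1]+.357)<.05)&(W[...,2]>.02)&(W[...,2]<.08);p=W[m];print("coil",np.nanmin(p,0),np.nanmax(p,0))
E
```

```text
t: 9.95
tool_pos: [0.5035, -0.3573, 0.1113]
eef_rot: [0.0, 0.707, 0.707, 0.0]
force: [-0.5, 0.7, 2.8]
opening: 0.0282
t: 10.35
tool_pos: [0.5034, -0.3572, 0.1103]
eef_rot: [0.0, 0.707, 0.707, 0.0]
force: [0.7, 0.6, 3.2]
opening: 0.0286
tcp [ 0.5034 -0.3572  0.1103] yaw 89.98 shift [ 0.0002 -0.0008 -0.001 ] turn -0.02 tilt 0.02 t 10.35 F [0.7 0.6 3.2] op 0.0286
flange ((504.1236877441406, -357.13043212890625), 40.01706314086914) 0.10152256716408689
coil [ 0.48290475 -0.37316872  0.02003862] [ 0.52242858 -0.3311395   0.07954174]
```

```bash

python3 -m handwheel '[0,0,0.002,0,1, 0,0,0.004,0,1, 0,0,0.006,0,1, 0,0,0.008,0,1, 0,0,0.010,0,1, 0,0,0.012,0,1, 0,0,0.014,0,1, 0,0,0.016,0,1, 0,0,0.018,0,1, 0,0,0.020,0,1, 0,0,0.021,0,1, 0,0,0.021,0,1]' 80
cat > look.py <<'E'
import sys
from h import *
from rig import robot
shift(robot.observe(),[.5026,-.357,.0853],90)
n=sys.argv[1]; c=robot.read_camera("scene");np.savez(n+"s.npz",**c);w=wrist(robot,n+"w")
a=cv2.resize(c["img"][122:162,290:334],(594,540),interpolation=cv2.INTER_CUBIC)
cv2.imwrite(f"pics/{n}c.png",a)
W=cloud(c)
for r in range(134,150): print(r,(np.nan_to_num(W[r,296:324:2,2])*1000).astype(int))
W=cloud(w);m=(abs(W[...,0]-.504)<.05)&(abs(W[...,1]+.357)<.05)&(W[...,2]<.11)&(W[...,2]>.03);m[:100]=0;m[250:]=0
z=W[m][:,2];h,e=np.histogram(z,np.arange(.03,.11,.002));print("flange top mode",e[h.argmax()],np.median(z[abs(z-e[h.argmax()]-.001)<.004]))
E
python3 look.py p1
```

```text
t: 11.65
tool_pos: [0.5034, -0.3571, 0.0894]
eef_rot: [0.0, 0.707, 0.707, 0.0]
force: [0.2, 2.3, 10.0]
opening: 0.0283
tcp [ 0.5034 -0.3571  0.0894] yaw 89.98 shift [ 0.0001 -0.0008  0.0041] turn -0.02 tilt 0.03 t 11.65 F [ 0.2  2.3 10. ] op 0.0283
134 [  0   4   2   3  92  90   1   1   1   0 110 113 114 110]
135 [  4   4   2  88  92  88   1   4   2   4   3 110 109  -1]
136 [  1   1   2  82  86  85   0   1   5   0   0 103 101   2]
137 [  1   3   0  81  83  80  66   1   0   0  97 102  99   4]
138 [ 3  2  3 77 79 75 64  3  2  2 91 97 94  2]
139 [ 0  4 -1 74 75 71 60  0  4  2 91 92 92  3]
140 [ 0  2 70 70 74 70  0  3  4  1 87 92 88  1]
141 [ 1  2 66 69 71 68 68  5  2  1 87 87 83  2]
142 [ 2  4 64 68 69 69 65 13  0 76 80 83 76  2]
143 [ 0  1 59 68 68 65 65 14 71 76 77 79 74  6]
144 [ 2  5 58 63 64 62 66 13 10 77 77 77 78  2]
145 [ 2  3  4 58 62 57 13 16 13 71 76 76 74 74]
146 [ 3  3  0 54 51 12 15 14 16 69 73 74 73 74]
147 [ 4  1  5 48 48 14 12 14 15 65 71 69 70 74]
148 [ 2  3  2 44 46 14 16 16 11 15 67 65 63 72]
149 [ 1  0 15 42 37 16 14 16 14 12 62 61 13 14]
flange top mode 0.08000000000000004 0.08071475476221343
```

View pics/p1c.png

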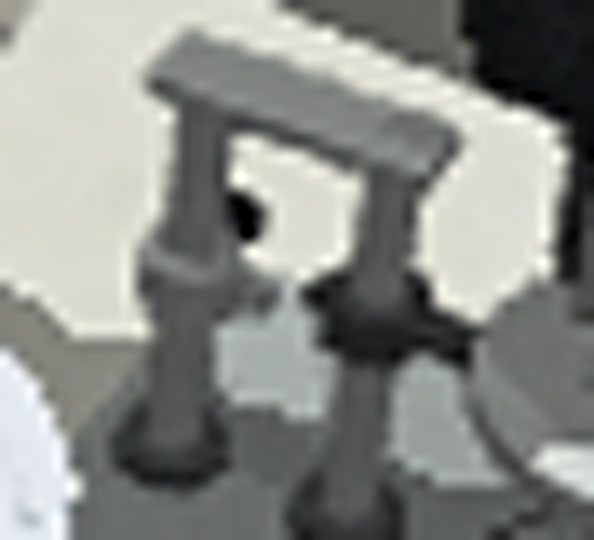

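The crop shows the pointer's nose tip at ~(308,297) and the mark's at ~(277,293), so the pointer is close and slightly high. I want a finer check from the nearby wrist camera.

```bash

python3 - <<'E'
from h import *
w=np.load("p1ww.npz") if False else np.load("p1w.npz")
a=np.radians(3.3);ax=np.array([np.cos(a),np.sin(a),0]);pc=np.array([.5026,-.358,.012])
for x in(65,80,90,105):
  for z in(.066,):
    X=pc+ax*x/1000;X[2]=z;q=w["R"]@X+w["t"];q=w["camera_matrix"]@q;print(x,q[:2]/q[2])
u,v=(q[:2]/q[2]).astype(int);u-=25
x0,y0=max(0,u-60),max(0,v-45);print(x0,y0)
cr=w["img"][y0:y0+90,x0:x0+120];cr=cv2.convertScaleAbs(cr,alpha=1.8)
cv2.imwrite("pics/p1wc.png",cv2.resize(cr,None,fx=6.5,fy=6.5,interpolation=cv2.INTER_CUBIC))
E
```

```text
65 [371.22186356 217.4752383 ]
80 [398.30917823 215.96755959]
90 [416.40439552 214.96038061]
105 [443.60291495 213.44651225]
358 168
```

View pics/p1wc.png

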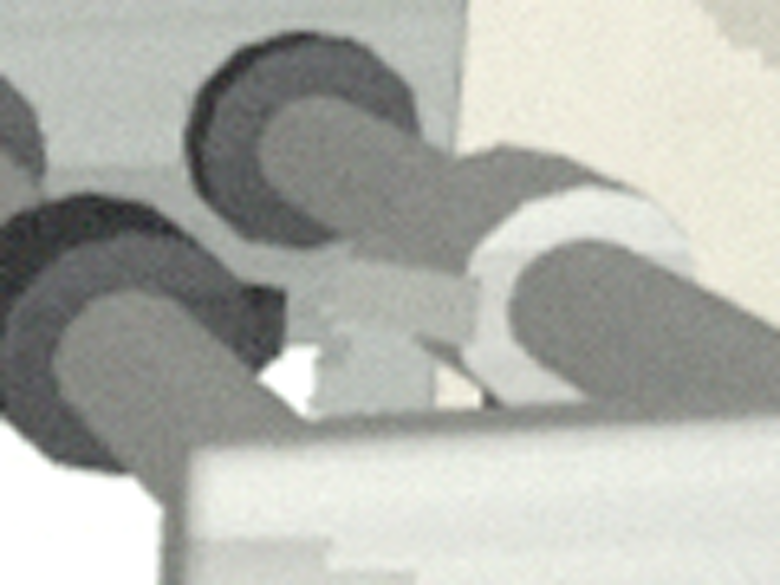

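The close-up shows the pointer's nose ending at crop ~(282,325) and the mark's nose, blending with the plate behind, from ~(475,305) leftwards. I'll separate them by depth.

```bash
cat > nose.py <<'E'
import sys
from h import *
w=np.load(sys.argv[1]);W=cloud(w)
a=np.radians(3.3);ax=np.array([np.cos(a),np.sin(a),0]);nr=np.array([-ax[1],ax[0],0]);pc=np.array([.5026,-.358,0])
q=W-pc;A=q@ax*1000;L=q@nr*1000;Z=q[...,2]*1000
for lo,hi,nm in((60,76,"pointer collar"),(76,84,"pointer nose"),(84,97,"mark nose"),(97,116,"mark collar")):
  print(nm)
  for x in np.arange(lo,hi,2 if "nose" in nm else 8):
    m=(A>=x)&(A<x+(2 if "nose" in nm else 8))&(abs(L)<12)&(Z>45)&(Z<85)
    if m.sum()>3: print("  A",x,"n",m.sum(),"z max/90/50/10",np.percentile(Z[m],[100,90,50,10]).round(1),"L",np.percentile(L[m],[2,50,98]).round(1))
E
python3 nose.py p1w.npz
python3 - <<'E'
from h import *
w=np.load("p1w.npz");Z=cloud(w)[...,2]*1000
for r in range(200,228,2): print(r,np.nan_to_num(Z[r,388:436:2]).astype(int))
E
```

```text
pointer collar
  A 60 n 489 z max/90/50/10 [84.9 81.3 75.  51.2] L [-9.3  6.1 11.2]
  A 68 n 173 z max/90/50/10 [77.  75.8 75.  72.9] L [ 0.   5.5 10.2]
pointer nose
  A 76 n 26 z max/90/50/10 [73.6 73.2 72.1 70.2] L [-2.3  2.2  3.4]
  A 78 n 31 z max/90/50/10 [71.5 71.3 70.6 68.6] L [-2.7  1.3  3.3]
  A 80 n 4 z max/90/50/10 [69.3 69.2 69.  68.7] L [-1.7 -1.   0.4]
mark nose
  A 88 n 49 z max/90/50/10 [65.2 64.3 62.8 61.5] L [-2.1  0.4  3.2]
  A 90 n 65 z max/90/50/10 [66.4 65.8 64.4 62.2] L [-2.5  1.   3.4]
  A 92 n 82 z max/90/50/10 [68.7 67.6 66.1 60.4] L [-2.4  1.5  3.5]
  A 94 n 137 z max/90/50/10 [70.4 69.3 66.7 57.8] L [-4.6  3.   6. ]
  A 96 n 170 z max/90/50/10 [70.3 69.3 67.7 58.5] L [-6.6  5.1  7.8]
mark collar
  A 97 n 933 z max/90/50/10 [85.  81.7 69.2 59.5] L [-8.   4.4 10.4]
  A 105 n 197 z max/90/50/10 [84.8 77.2 68.6 63. ] L [ 3.4  7.  10.5]
  A 113 n 12 z max/90/50/10 [69.  68.8 68.5 68.3] L [1.8 3.1 5.1]
200 [13 16 20 19 20 18 18 19 25 32 35 38 40 43 45 55 56 58 58 61 62 63 65 67]
202 [13 12 15 18 19 18 18 18 19 17 33 37 41 44 45 56 57 58 62 63 64 65 67 68]
204 [1
[... 229 characters left out ...]
10 [75 75 74 14 13 13 13 13 13 12 13 60 62 62 64 64 64 65 67 67 67 67 68 68]
212 [75 75 75 74 68 66 12 14 13 13 12 62 61 63 64 65 65 67 66 67 68 68 69 68]
214 [75 75 75 74 71 71 69 12 13 13 12 62 63 62 64 64 65 66 67 68 69 69 68 69]
216 [74 74 74 74 74 71 70 12 13 13 13 62 63 63 64 65 65 67 66 67 68 68 68 69]
218 [82 75 74 75 75 71 70 13 13 13 13 13 12 62 64 65 65 66 67 68 68 69 68 68]
220 [85 85 75 75 74 72 69 13 13 12 13 13 12 12 14 13 12 59 66 68 68 69 69 68]
222 [89 88 87 75 74 71 70 13 12 13 12 13 12 14 13 12 14 13 60 65 68 67 68 69]
224 [90 91 91 89 74 71 12 13 12 13 12 12 14 13 13 12 13 12 12 58 67 67 68 68]
226 [92 94 94 94 93 12 13 13 13 13 12 13 13 13 12 14 13 12 11  1  0 67 69 68]
```

Depth gives the same taper on both noses. The pointer tip is at ~69.2 mm (69 expected from 18 mm of travel) and the mark tip at ~62.5. The collar tops are 75.0 and 68.7, so the pointer has 6–6.5 mm to go. The scene crop suggested less, so I'll press 3 mm first and measure again in both views.

```bash

python3 -m handwheel '[0,0,0.001,0,1, 0,0,0.002,0,1, 0,0,0.003,0,1, 0,0,0.003,0,1, 0,0,0.003,0,1]' 80
python3 look.py p2 | grep -v '^1'; python3 nose.py p2w.npz
python3 - <<'E'
from h import *
a=np.radians(3.3);ax=np.array([np.cos(a),np.sin(a),0]);pc=np.array([.5026,-.358,0])
s=np.load("p2s.npz")
for A,z in((80,87),(80,69),(80,66),(88.5,62.5),(88.5,66),(88.5,69),(105,112),(65,112)):
    X=pc+ax*A/1000;X[2]=z/1000;q=s["camera_matrix"]@(s["R"]@X+s["t"]);q=q[:2]/q[2];print(A,z,q.round(2),"crop",((q-[290,122])*13.5+6.5).round(0))
def prof(s,c0,c1,z0,z1,nm):
    W=cloud(s);q=W-pc;A=q@ax*1000;L=q@np.array([-ax[1],ax[0],0])*1000;Z=q[...,2]*1000
    for lo,hi in((72,77),(77,83),(85,90),(90,95),(95,99)):
        m=(A>lo)&(A<hi)&(abs(L)<8)&(Z>55)&(Z<85);print(nm,lo,hi,m.sum(),np.sort(Z[m]).round(1)[-8:])
prof(s,0,0,0,0,"scene")
E
```

```text
t: 12.25
tool_pos: [0.5034, -0.3571, 0.0866]
eef_rot: [0.0, 0.707, 0.707, 0.0]
force: [1.1, 1.8, 11.3]
opening: 0.0283
tcp [ 0.5034 -0.3571  0.0866] yaw 89.99 shift [ 0.0001 -0.0008  0.0013] turn -0.01 tilt 0.03 t 12.25 F [ 1.1  1.8 11.3] op 0.0283
flange top mode 0.07600000000000004 0.0777659043174721
pointer collar
  A 60 n 513 z max/90/50/10 [85.  81.6 72.3 63.1] L [-9.2  6.2 11.2]
  A 68 n 170 z max/90/50/10 [74.1 73.1 72.2 70.7] L [-0.   5.5 10.3]
pointer nose
  A 76 n 30 z max/90/50/10 [70.6 69.8 69.  67.4] L [-2.1  1.8  3.5]
  A 78 n 26 z max/90/50/10 [68.5 68.1 67.3 66. ] L [-2.8  0.4  3.6]
  A 80 n 5 z max/90/50/10 [66.  66.  66.  65.7] L [-1.8  0.5  1.6]
mark nose
  A 86 n 7 z max/90/50/10 [63.8 63.5 62.3 62.2] L [-2.3 -0.8  1.5]
  A 88 n 50 z max/90/50/10 [65.7 63.9 62.7 61.4] L [-2.4  0.3  3.5]
  A 90 n 73 z max/90/50/10 [67.2 65.8 64.6 62.1] L [-2.6  0.8  3.5]
  A 92 n 73 z max/90/50/10 [68.9 67.9 66.3 61. ] L [-2.5  1.6  3.5]
  A 94 n 157 z max/90/50/10 [70.5 69.3 67.2 57.8] L [-4.4  3.   5.8]
  A 96 n 168 z max/90/50/10 [69.6 69.1 67.8 58.4] L [-6.8  5.4  7.9]
mark collar
  A 97 n 996 z max/90/50/10 [85.  81.7 69.2 59.4] L [-8.2  4.5 10.4]
  A 105 n 201 z max/90/50/10 [84.2 76.3 68.6 63.7] L [-8.4  6.8 10.5]
  A 113 n 11 z max/90/50/10 [69.2 69.2 68.7 67.4] L [2.4 3.7 5.6]
80 87 [312.85 137.39] crop [315. 214.]
80 69 [312.17 142.7 ] crop [306. 286.]
80 66 [312.06 143.57] crop [304. 298.]
88.5 62.5 [309.09 143.5 ] crop [264. 297.]
88.5 66 [309.21 142.48] crop [266. 283.]
88.5 69 [309.31 141.61] crop [267. 271.]
105 112 [305.19 126.64] crop [212.  69.]
65 112 [319.06 131.73] crop [399. 138.]
scene 72 77 5 [62.7 65.  68.5 72.8 73.9]
scene 77 83 2 [68.2 69. ]
scene 85 90 3 [63.2 64.8 67.3]
scene 90 95 6 [58.4 63.9 64.8 65.6 67.6 69.1]
scene 95 99 13 [67.6 69.1 69.4 70.2 70.5 72.5 79.1 81.7]
```

The wrist view gives 3.5 mm left, by collar tops, by nose tips, and independently of depth by the tip's pixel row (212 against 215 for z = 66). The scene view, at 3.4 mm per pixel, reads it as about level. I'll go 2.9 mm more, which is within tolerance for both.

```bash

python3 -m handwheel '[0,0,0.001,0,1, 0,0,0.002,0,1, 0,0,0.0025,0,1, 0,0,0.0029,0,1, 0,0,0.0029,0,1, 0,0,0.0029,0,1, 0,0,0.0029,0,1, 0,0,0.0029,0,1]' 80
python3 look.py p3 | grep -v '^1'; python3 nose.py p3w.npz | grep -v "A 9"
```

```text
t: 13.15
tool_pos: [0.5034, -0.3571, 0.0838]
eef_rot: [0.0, 0.707, 0.707, 0.0]
force: [-0.4, 3.8, 11.8]
opening: 0.0283
tcp [ 0.5034 -0.3571  0.0838] yaw 89.98 shift [ 0.0001 -0.0008 -0.0015] turn -0.02 tilt 0.04 t 13.15 F [-0.4  3.8 11.8] op 0.0283
flange top mode 0.07400000000000004 0.07501793497710815
pointer collar
  A 60 n 541 z max/90/50/10 [85.  81.6 69.8 62.9] L [-9.2  6.  11.1]
  A 68 n 174 z max/90/50/10 [70.9 70.2 69.4 67.6] L [-0.1  5.3 10.2]
pointer nose
  A 76 n 29 z max/90/50/10 [67.7 67.6 66.5 63.7] L [-2.5  1.2  3.5]
  A 78 n 29 z max/90/50/10 [65.7 65.6 64.7 63.6] L [-2.4  1.2  3.5]
mark nose
  A 88 n 57 z max/90/50/10 [65.5 64.  62.4 61.1] L [-2.9  0.5  3.4]
mark collar
  A 105 n 215 z max/90/50/10 [84.9 77.2 68.6 63.7] L [-8.7  6.6 10.5]
  A 113 n 15 z max/90/50/10 [69.2 69.1 68.5 67.7] L [1.6 3.4 5.8]
```

View pics/p3c.png

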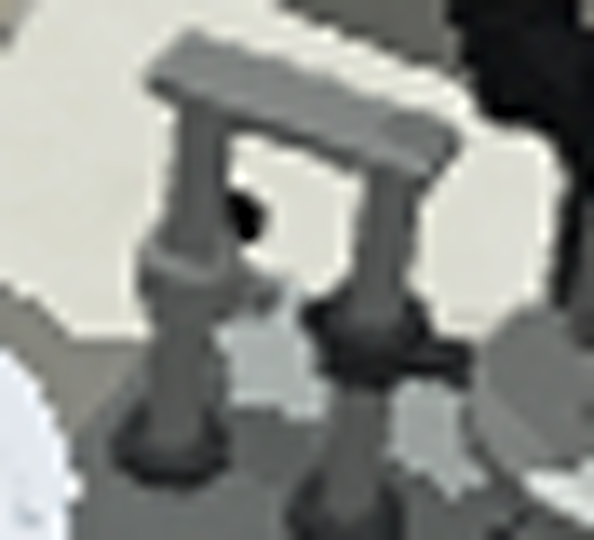

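The final crop shows the two collars in line with the bridge's slope (mark (190,275), pointer (375,335)). In the wrist data the pointer collar top is 69.4 against the mark's 68.6, so they're level within 1 mm. Hold briefly, release the spring slowly, lift.

```bash

python3 -m handwheel '[0,0,0,0,1, 0,0,-0.004,0,1, 0,0,-0.008,0,1, 0,0,-0.012,0,1, 0,0,-0.016,0,1, 0,0,-0.020,0,1, 0,0,-0.024,0,1, 0,0,-0.028,0,1, 0,-0.003,-0.034,0,1, 0,-0.008,-0.042,0,1, 0,-0.01,-0.05,0,1, 0,-0.01,-0.058,0,1]'
python3 -m handwheel '[0,0,-0.02,0,1, 0,0,-0.05,0,1, 0,0,-0.08,0,1, 0,0,-0.105,0,1, 0,-0.02,-0.105,0,1, 0,-0.05,-0.105,0,1, 0,-0.07,-0.105,0,1, 0,-0.075,-0.105,0,1, 0,-0.075,-0.105,0,1]'
python3 - <<'E'
from h import *
from rig import robot
s=robot.observe();shift(s,[.46,.26,.25],90)
w=wrist(robot,"w6")
c=np.load("w3.npz");W=cloud(c)
# tray from side0, colour/height mask above table, several candidates
for nm in("side0","w3"):
    c=np.load(nm+".npz");W=cloud(c)
    m=((W[...,2]>.012)&(W[...,2]<.024)&(W[...,1]>.17)&(W[...,1]<.4)&(W[...,0]>.36)&(W[...,0]<.56)).astype(np.uint8)
    m=cv2.morphologyEx(m,cv2.MORPH_CLOSE,np.ones((3,3)))
    n,L,S,C=cv2.connectedComponentsWithStats(m)
    for i in range(1,n):
        if S[i,4]>15: p=W[L==i];p=p[np.isfinite(p[:,0])];print(nm,S[i],cv2.minAreaRect(p[:,:2].astype(np.float32)*1000))
E
```

```text
t: 14.45
tool_pos: [0.4926, -0.3572, 0.1419]
eef_rot: [-0.0, 0.707, 0.707, -0.0]
force: [0.2, 0.2, -3.9]
opening: 0.0285
t: 15.35
tool_pos: [0.4179, -0.3573, 0.247]
eef_rot: [0.0, 0.708, 0.707, 0.0]
force: [-0.1, 0.8, -4.4]
opening: 0.0281
tcp [ 0.4179 -0.3573  0.247 ] yaw 89.93 shift [ 0.6173  0.0414 -0.0032] turn -0.07 tilt 0.04 t 15.35 F [-0.1  0.8 -4.4] op 0.0281
side0 [240 308   8   5  25] ((546.48046875, 177.04640197753906), (14.92344856262207, 8.943781852722168), 45.64614486694336)
side0 [255 308  66  37 307] ((458.89141845703125, 195.79934692382812), (62.697715759277344, 120.28170776367188), 84.20039367675781)
side0 [287 380  15   4  25] ((445.9476318359375, 302.5414733886719), (24.474946975708008, 4.393697261810303), 17.471214294433594)
w3 [225   0   6  11  46] ((400.4601135253906, 175.52601623535156), (10.83786678314209, 4.011682033538818), 83.22063446044922)
w3 [337   0   6  10  49] ((516.68212890625, 174.7829132080078), (9.936955451965332, 3.7641448974609375), 85.14032745361328)
w3 [348   0   9   9  46] ((530.3764038085938, 180.06646728515625), (15.258588790893555, 6.708577632904053), 39.73405456542969)
```

```bash

python3 -m handwheel '[0.04,0,0,0,1, 0.08,0,0,0,1, 0.12,0,0,0,1, 0.16,0,0,0,1, 0.20,0,0,0,1, 0.24,0,0,0,1, 0.28,0,0,0,1, 0.32,0,0,0,1, 0.36,0,0,0,1, 0.4,0,0,0,1, 0.42,0,0,0,1, 0.42,0,0,0,1]'
python3 - <<'E'
from h import *
from rig import robot
s=robot.observe();shift(s,[.46,.2,.25],90)
w=wrist(robot,"w7");c=np.load("side0.npz")
for q in((265,284),(321,290),(318,346),(254,340)): print("side",ray(c,*q,.018).round(4))
c=np.load("w3.npz")
for q in((222,70),(328,80)): print("w3",ray(c,*q,.018).round(4))
W=cloud(w)
m=((W[...,2]>.013)&(W[...,2]<.024)&(W[...,1]>.08)&(W[...,0]>.36)&(W[...,0]<.56)).astype(np.uint8)
m=cv2.morphologyEx(m,cv2.MORPH_CLOSE,np.ones((3,3)))
n,L,S,C=cv2.connectedComponentsWithStats(m)
for i in range(1,n):
    if S[i,4]>30: p=W[L==i];p=p[np.isfinite(p[:,0])];print(S[i],cv2.minAreaRect(p[:,:2].astype(np.float32)*1000))
E
```

```text
t: 16.6
tool_pos: [0.4189, 0.0657, 0.2464]
eef_rot: [-0.0, 0.706, 0.708, 0.0]
force: [-0.0, 0.1, -3.8]
opening: 0.0282
tcp [0.4189 0.0657 0.2464] yaw 90.21 shift [ 0.1341  0.0416 -0.0035] turn 0.21 tilt 0.04 t 16.6 F [-0.   0.1 -3.8] op 0.0282
side [0.5101 0.1136 0.018 ]
side [0.3925 0.116  0.018 ]
side [0.4036 0.2387 0.018 ]
side [0.5207 0.2397 0.018 ]
w3 [0.393  0.1113 0.018 ]
w3 [0.5084 0.1006 0.018 ]
[ 233    4  124  128 1962] ((460.0557861328125, 164.07852172851562), (120.94103240966797, 125.84362030029297), 83.81358337402344)
[354  57  24  11 149] ((538.2523193359375, 176.1796417236328), (26.377418518066406, 9.474250793457031), 13.834961891174316)
[353  87   5  33 102] ((529.950439453125, 130.335693359375), (5.630052089691162, 35.27700424194336), 8.628052711486816)
```

View pics/w7.png

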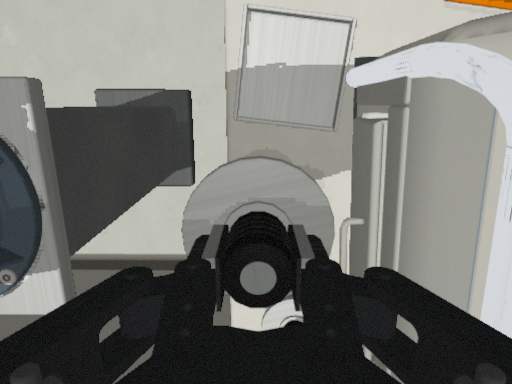

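The wrist view shows the tray at corners (244,6), (356,18), (337,130), (235,120). Its depth rectangle is 121×126 mm, centred at (0.460,0.164), and the side view agrees within ~13 mm. I'll set the cartridge at (0.443,0.166), a little towards the robot, so the opening fingers clear the machine front (x≈0.52), and open only partly.

```bash

python3 -m handwheel '[0.04,0.01,0,0,1, 0.08,0.02,0,0,1, 0.1,0.024,0,0,1, 0.103,0.024,0,0,1, 0.103,0.024,0.03,0,1, 0.103,0.024,0.06,0,1, 0.103,0.024,0.09,0,1, 0.103,0.024,0.115,0,1, 0.103,0.024,0.13,0,1, 0.103,0.024,0.137,0,1, 0.103,0.024,0.139,0,1, 0.103,0.024,0.139,0,1]'
python3 -m handwheel '[0,0,0.001,0,1,0,0,0.002,0,1,0,0,0.003,0,1,0,0,0.003,0,1,0,0,0.003,0,1]'
```

```text
t: 17.85
tool_pos: [0.4429, 0.1656, 0.1079]
eef_rot: [0.0, 0.707, 0.707, 0.0]
force: [0.0, 0.8, -3.2]
opening: 0.0282
t: 18.35
tool_pos: [0.4427, 0.166, 0.1047]
eef_rot: [0.0, 0.707, 0.707, 0.0]
force: [-0.1, 0.2, 2.4]
opening: 0.0281
```

```bash

python3 -m handwheel '[0,0,0,0,0.9,0,0,0,0,0.75,0,0,0,0,0.6,0,0,0,0,0.45,0,0,0,0,0.45,0,0,0,0,0.45,0,0,0,0,0.45]'
python3 -m handwheel '[0,0,-0.02,0,0.45,0,0,-0.05,0,0.45,0,0,-0.08,0,0.45,0,0,-0.11,0,0.45,0,0,-0.13,0,0.45,0,0,-0.13,0,0.45,0,0,-0.13,0,0.45,0,0,-0.13,0,0.45]'
python3 - <<'E'
from h import *
from rig import robot
shift(robot.observe(),[.46,.2,.25],90)
w=wrist(robot,"w8");W=cloud(w)
for lo,hi,nm in((.13,.145,"knob top"),(.089,.1,"flange top")):
    m=(W[...,2]>lo)&(W[...,2]<hi)&(abs(W[...,0]-.443)<.06)&(abs(W[...,1]-.165)<.06);p=W[m];print(nm,cv2.minEnclosingCircle(p[:,:2].astype(np.float32)*1000),np.median(p[:,2]))
c=robot.read_camera("scene");np.savez("s8.npz",**c);d=robot.read_camera("side");s0=np.load("scene0.npz")["img"]
cv2.imwrite("pics/fin.png",np.hstack([c["img"],d["img"]])[:, :].__getitem__((slice(None),slice(None,None))) [::1,::1] if 0 else cv2.resize(np.hstack([c["img"],d["img"]]),(800,300)))
cl=cloud(c);a=np.radians(3.3);ax=np.array([np.cos(a),np.sin(a),0]);q=cl-[.5026,-.358,0];A=q@ax*1000;L=q@np.array([-ax[1],ax[0],0])*1000;Z=cl[...,2]*1000
m=(A>32)&(A<50)&(abs(L)<6)&(Z>40);print("tongue z",np.sort(Z[m]).round(1)[-10:])
df=cv2.absdiff(c["img"],s0).max(2)
for nm,(u,v,r) in dict(short=(310,215,18),timer=(340,212,14)).items(): print(nm,"changed px",(df[v-r:v+r,u-r:u+r]>40).sum())
E
```

```text
t: 19.05
tool_pos: [0.4424, 0.1658, 0.1043]
eef_rot: [-0.0, 0.707, 0.707, -0.0]
force: [-0.3, 0.6, 0.3]
opening: 0.047
t: 19.85
tool_pos: [0.442, 0.1657, 0.2334]
eef_rot: [-0.0, 0.707, 0.707, -0.001]
force: [-0.5, -1.2, -0.0]
opening: 0.0472
tcp [0.442  0.1657 0.2334] yaw 89.98 shift [ 0.0343  0.018  -0.0166] turn -0.02 tilt 0.08 t 19.85 F [-0.5 -1.2 -0. ] op 0.0472
knob top ((443.3537902832031, 162.3656463623047), 15.113043785095215) 0.13805698483074758
flange top ((443.4733581542969, 161.9545135498047), 39.99386978149414) 0.09524271178336374
tongue z [67.7 67.8 68.  68.1 68.1 68.5 69.  69.1 69.4 69.8]
short changed px 474
timer changed px 175
```

```bash

python3 - <<'E'
from h import *
a=np.radians(3.3);ax=np.array([np.cos(a),np.sin(a),0])
for n in("scene0","p3s","s8"):
    c=np.load(n+".npz");cl=cloud(c);q=cl-[.5026,-.358,0];A=q@ax*1000;L=q@np.array([-ax[1],ax[0],0])*1000;Z=cl[...,2]*1000
    m=(A>32)&(A<50)&(abs(L)<6)&(Z>40);print(n,"tongue",np.median(Z[m]).round(1),m.sum(),end=" ")
    m=(A>55)&(A<78)&(abs(L)<12)&(Z>40)&(c["img"].max(2)<45);print("dark pointer z",np.percentile(Z[m],[20,50,80,100]).round(1),"v",np.nonzero(m)[0].mean().round(2),end=" ")
    m=(A>85)&(A<118)&(abs(L)<14)&(Z>66)&(Z<71);print("mark",np.median(Z[m]).round(1),m.sum(),"v",np.nonzero(m)[0].mean().round(2))
    W=cl;m=(W[...,2]>.097)&(W[...,2]<.11)&(abs(W[...,0]-.461)<.03)&(abs(W[...,1]+.127)<.03);print("  short knob top",np.median(W[m],0).round(4),m.sum(),end=" ")
    m=(W[...,2]>.013)&(W[...,2]<.022)&(abs(W[...,0]-.415)<.06)&(abs(W[...,1]+.215)<.06);print("timer",np.median(W[m],0).round(4),m.sum())
E
```

```text
scene0 tongue 89.3 19 dark pointer z [83.8 89.5 93.3 94.4] v 140.6 mark 68.8 27 v 141.26
  short knob top [ 0.4625 -0.1288  0.1027] 125 timer [ 0.4266 -0.2214  0.0184] 540
p3s tongue 169.4 84 dark pointer z [ 68.  179.9 222.9 437.3] v 103.97 mark 69.3 29 v 141.14
  short knob top [ 0.4628 -0.1294  0.1025] 125 timer [ 0.4268 -0.2211  0.0181] 542
s8 tongue 68.1 14 dark pointer z [62.4 65.6 67.5 68.7] v 148.0 mark 68.8 24 v 140.96
  short knob top [ 0.4628 -0.1286  0.1028] 123 timer [ 0.4269 -0.2211  0.0182] 540
```

```bash
python3 -c "
from rig import robot
print(robot.job_done())"
```

```text
the job is handed in; nothing more can be done
None
```

I stood the long cartridge on the circles and pressed it down in three slow steps until the pointer was level with the mark. I then let it spring back and stood it in the parts tray. I handed the job in at about 20 s of robot time; it reports no verdict.

- **Placing on the plate:** the flange centre was about 1.7 mm from the circles' centre, and the foot was down and uncompressed before pressing.
- **Pointer against mark, pressed:** in the wrist camera the pointer's collar top was at 69.4 mm and the mark's at 68.6 mm, so level within about 1 mm. This assumes the two collars sit alike relative to their tips. The nose-tip depths agreed.
- **Disagreement on the mark's height:** the scene camera, at 3.4 mm per pixel, put the mark about 3.5 mm higher than the wrist camera did. I trusted the wrist camera and stopped at about 24 mm of pointer travel, within 4 mm of the mark by either reading.
- **Pointer after release:** I checked it only with the scene camera. The collar had dropped about 25 mm and the tongue about 21 mm, on few pixels.
- **Cartridge in the tray:**
  - Flange and knob are coaxial at (0.443, 0.162), with tops at 95 and 138 mm; a free cartridge on the tray floor should give 94 and 137, so it is upright and uncompressed.
  - It is about 17 mm from the tray's middle. The side view put the tray up to 13 mm further in y, which is still within the 45 mm limit.
- **Bystanders:** the mark, the short cartridge and the timer read the same as at the start, within about 0.5 mm. I did not re-measure the beaker, but nothing came near it.
- **Not seen:** my picture limit was used up, so I checked the final state by numbers only.

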